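# Set a bushing on the gauging post and present the plug gauge upright over its bore

### The arm

A 7-joint arm with a two-finger parallel gripper is mounted at the origin on the work surface. World frame = base frame: x ahead of the robot, y to its left, z up, the work surface at z = 0. Lengths are in mm, angles in rad, forces in N, time in s.
With the tool pointing down it reaches from about 400 to 875 mm from the base axis. Payload 19.3 kg.
Tool frame: the origin (TCP) lies at the very end of the fingers, on their centre line; the grasp point (between the pads) lies 19 mm behind it; z points along the fingers, y is the line along which they close (so a half turn about z gives the same grasp; the last joint's range is limited). The gripper opens to 85 mm and grips with 20 to 120 N. Pads are 22 mm wide; open, the fingers measure 114 mm over their backs; the gripper's body (76 mm by 85 mm) begins 54 mm behind the grasp point. The pads swing forward as they close: fully open they stand 13 mm farther back than shut.
Start: joints at [1.255, 0.521, -0.036, 1.599, 0.021, 1.021, -0.113], TCP at [152.055, -606.213, 231.291] pointing down, gripper open.
Joint ranges: [-2.91, 2.91], [-0.3, 2.13], [-1.5, 1.42], [0.17, 2.43], [-1.26, 4.41], [0.16, 1.93], [-2.52, 2.52]. Speed limits (rad/s): [1.89, 1.89, 2.39, 2.39, 3.01, 3.01, 3.01].

### API

Orientations are given as [roll, pitch, yaw] about the fixed x, y, z axes, in that order (R = Rz(yaw) Ry(pitch) Rx(roll)).
In Python, from bench import * gives the robot as it stands.
- The arm moves only by the tool play_rows, never from a script. Its argument "commands" is a list of rows, each an object of numbers: "wx", "wy", "wz": the turn, a rotation vector about the world's x, y, z in degrees; "x", "y", "z": the shift along the world's x, y, z in m; "grip": the finger opening in m, from 0 to 0.0854. In form: [{"wx": .., "wy": .., "wz": .., "x": .., "y": .., "z": .., "grip": ..}, ...]. A call has 1 to 5 rows; each row is the pose to reach, as a shift and turn from the pose commanded when the call began; what a row does not reach only later rows make up. A row lasts 1/12 s, in which the tool goes at most 41.7 mm and 7.16 degrees, less where a joint would pass 70% of its speed; a pose out of reach is approached as far as the arm can. A call with a gripper value outside its range is refused whole. The fingers move at their own pace and stop on an object; the grip force is fixed at half the most. Time passes only in rows, so rows that repeat a pose let the fingers close. It gives the time, the measured TCP pose, the force, the opening and the grip force at its end, in the units of the state.
- state(): the state, without advancing time (a new reading comes with each control period).
- grab_frame(name): name is "side" or "top" or "wrist"; returns the picture (384x512x3 uint8, red, green, blue); there is no depth.
- camera_model(name): a dict with "camera_matrix" (3x3 intrinsics, pixels), "position" and "orientation" of the camera in the world. Camera axes: x right, y down, z forward; pixel columns grow to the right and rows downward; lengths in mm; the calibration is good to about 2 mm. A picture is of the moment at which its call begins: read the wrist's pose just before it. camera_model takes no time and is no camera call; for the wrist camera it gives the pose at the moment of the call.
- job_done(): hands the job in; it is judged then, once.
The state is a dict: "time": time; "q": joint angles; "qvel": joint speeds; "joint_torque": joint torques, N m; "ee_pos": TCP position; "ee_rot": TCP orientation; "wrist_force": force on the tool from outside, world axes, zero at the start; "torque": the same for the moment, N m; "gripper_width": finger opening in mm; "finger_force": force on a finger pad.
Only numpy, scipy, OpenCV 4.12 (cv2) and the standard library are available. Lean on these libraries where they do the work, as an engineer would, in place of code of your own. Each camera call takes 0.05 s, during which the arm holds its last target. There are 200 camera calls.

### The job

Stand the thick-walled steel bushing upright and centred on top of the narrow gauging post and let go of it. Then draw the flanged plug gauge (the one with the longer, thinner handle) out of the sloping rack, turn it upright with its plug pointing down, and hold it there centred over the bushing's bore, its tip about 20 mm above the bushing and touching nothing but the gripper; finish while still holding it. Leave the other gauge in the rack and everything else on the bench where it is.

Things in the scene. Friction and masses are not known exactly. Their poses are not given: they have to be found in the camera images.
- bushing: Thick-walled plain steel ring, outer diameter 50, bore 24 (straight through), height 35 mm, 0.3 to 0.55 kg, loose, standing flat on the bench. Origin: centre of its underside; z along the bore (up).
- post: Gauging post fixed to the bench: a round foot 90 mm diameter and 12 mm high, carrying a narrow solid post of 36 mm diameter whose flat top is 80 mm above the bench. Origin: centre of the foot's underside; z up.
- post_top (a point): Centre of the post's flat top, 80 mm above the bench.
- rack: Rack fixed to the bench, yaw up to 0.4: aluminium block, top 85 mm high, on a base plate 12 thick, x -10 to 120, y -85 to 85 mm. Two round holes (20 mm wide, 45 deep) square to its sloping face, mouths at x 40, y +50 and -50, z 70 mm; their axes lean 30 degrees from vertical towards the rack's -x side, roughly towards the robot. Origin: under it on the bench, z up.
- gauge: Steel plug gauge, loose, 131 mm long, round about its z: plug 18 mm diameter (z 0 to 40 mm), flange 36 diameter (z 40 to 46), handle 20 diameter (z 46 to 131). 0.2 to 0.35 kg, centre of mass about z 58. It starts plug down in either hole of the rack, flange resting on the sloping face, so its z leans about 33 degrees. Origin: centre of the plug's tip; z towards the handle's end.
- gauge_tip (a point): Centre of the flanged gauge's plug tip (same as the origin of gauge). At the start it is 40 mm down the hole, about 1 mm loose each side, and pulls out freely along the gauge's z.
- gauge_end (a point): Centre of the free end of the flanged gauge's handle, 131 mm from the tip.
- plain_gauge: The other gauge, in the rack's other hole; leave it. Same plug (18 x 40 mm), no flange, a thicker and shorter handle of 26 mm diameter (z 40 to 100 mm). Origin: centre of the plug's tip; z to the handle's end.
- setup_block: Bystander: steel block 75 x 50 x 25 mm with three holes. Origin: centre of its underside.
- washer: Bystander: flat steel ring, diameter 42, height 8 mm. Origin: centre of its underside.
- sleeve: Bystander: small thin steel sleeve, diameter 34, bore 22, height 22 mm. Origin: centre of its underside.
- wrench: Bystander: wrench 180 mm long lying on the bench, length along its x.
- oil_can: Bystander: upright grey can, diameter 60, height 130 mm. Origin: centre of its underside.
There are look-alikes about, which are no part of the job. What is shaped like the gauge but blue is not meant.

How it is judged (in metres and radians):
On the way, in this order (a step that is already met when the one before it is completed fails the run):
1. the bushing stands on the post and is released, the gauge still in the rack (horizontal distance between bushing and post_top below 0.01 m and z of bushing in the frame of post_top between -0.004 and 0.004 m and angle between bushing's own z axis and vertical below 0.06 rad and linear speed of bushing below 0.02 m/s and contact force between bushing and the arm below 0.2 N and distance of gauge from where it was at the start of the episode below 0.02 m), for 0.2 s.
2. the flanged gauge is drawn out of the rack and held ((z of gauge_tip in the frame of rack above 0.115 m or horizontal distance between gauge_tip and rack above 0.14 m) and contact force between gauge and the fingers above 1 N), for 0.1 s.
At the end, for the whole second after the job is handed in: Bushing upright at rest on the post (centred within 10 mm, tilt under 0.06 rad), not touched by robot or gauge; flanged gauge held still in the fingers, plug down, within 0.10 rad of upright, tip 4 to 40 mm above the bushing and within 8 mm of its axis (horizontal distance between bushing and post_top below 0.01 m and z of bushing in the frame of post_top between -0.004 and 0.004 m and angle between bushing's own z axis and vertical below 0.06 rad and linear speed of each of bushing, gauge below 0.02 m/s and contact force between bushing and the arm below 0.2 N and angle between gauge's own z axis and vertical below 0.1 rad and horizontal distance between gauge_tip and bushing below 0.008 m and z of gauge_tip in the frame of bushing between 0.039 and 0.075 m and contact force between gauge and the fingers above 1 N and contact force between gauge and bushing below 0.1 N and angular speed of gauge below 0.15 rad/s); the arm keeps its last pose, push and grip.
It fails at once if the other gauge moved by more than 20 mm (distance of plain_gauge from where it was at the start of the episode above 0.02 m).
It fails at once if another thing on the bench moved by more than 30 mm (distance of any of setup_block, washer, sleeve, wrench, oil_can from where it was at the start of the episode above 0.03 m).
It also fails if it takes over 61 s, if anything falls off the work surface, if the arm or the gripper's body presses on something with over 40 N, if the wrist force passes 120 N, or if a joint passes its speed limit or range.

## Working session

There is one attempt and no reset: what is moved stays moved. The work goes in short steps, Python scripts to look and compute and a tool call to move; the robot and the scene stay as the last step left them, time stands still between calls to the robot, and variables do not carry over. Pictures are saved under pics/ and viewed, at most 10 in all, crops included, and the job is handed in when it is done.

Besides the shell and the picture viewer there is one more tool, called after "Request:" as name(argument=value, ...) on one line, values as JSON. play_rows: Moves the arm, as the interface text tells. Its arguments: {"type":"object","properties":{"commands":{"type":"array","items":{"type":"object","properties":{"wx":{"type":"number"},"wy":{"type":"number"},"wz":{"type":"number"},"x":{"type":"number"},"y":{"type":"number"},"z":{"type":"number"},"grip":{"type":"number"}}}}},"required":["commands"]}

```bash
mkdir -p pics; python3 - <<'E'
from bench import *
import cv2,numpy as np
s=state();print(s['time'],s['ee_pos'],s['ee_rot'],s['gripper_width'])
for n in['side','top']:
    m=camera_model(n);print(n,m)
    cv2.imwrite(f'pics/{n}0.png',cv2.resize(grab_frame(n)[:,:,::-1],(800,600),interpolation=cv2.INTER_CUBIC))
E
```

```text
0.0 [ 151.94714896 -605.90499535  230.72128481] [-3.14045154e+00  9.21254347e-05  2.45772495e-01] 85.45175381935786
side {'camera_matrix': array([[361.71493548,   0.        , 261.22117504],
       [  0.        , 361.71493548, 194.26084899],
       [  0.        ,   0.        ,   1.        ]]), 'position': array([ 261.6963786 , -684.84424822,  676.20870817]), 'orientation': array([-2.22888516,  0.01872536, -0.32397963])}
top {'camera_matrix': array([[384.91268056,   0.        , 257.69708249],
       [  0.        , 384.91268056, 197.45215684],
       [  0.        ,   0.        ,   1.        ]]), 'position': array([ 406.72771682,   20.22622555, 1118.28444344]), 'orientation': array([-3.06431367e+00,  8.98150554e-04, -1.55163463e+00])}
```

View pics/side0.png

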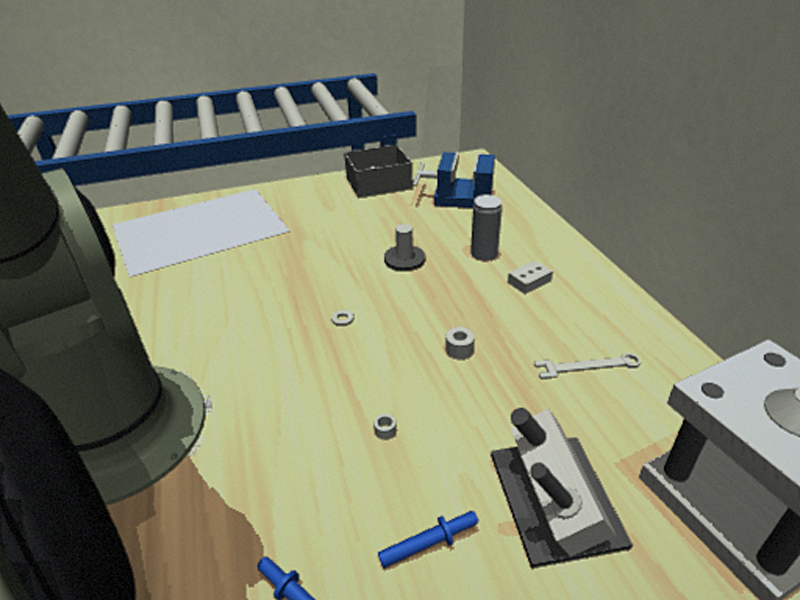

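View pics/top0.png

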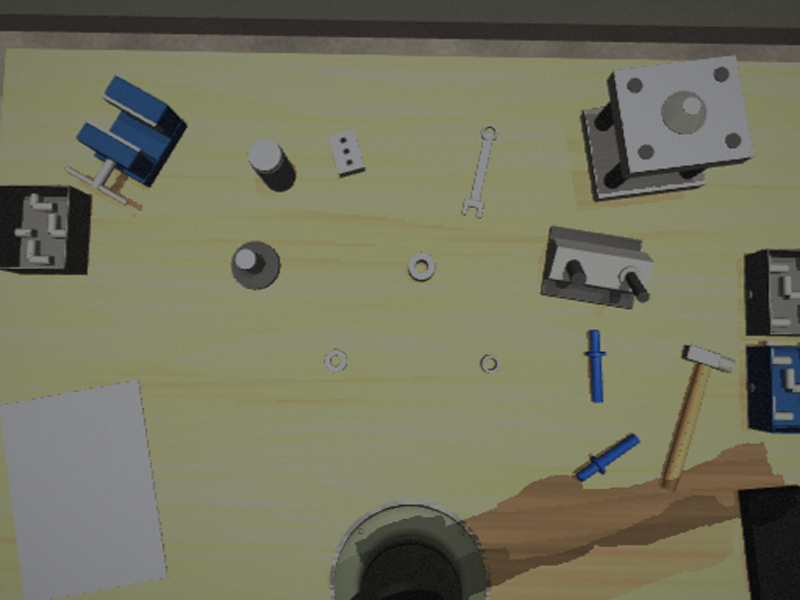

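The side view shows the bushing (460,343), the post (404,240) and the flanged gauge at the rack's near hole (handle end 541,470; flange 568,503). The top view shows the bushing (422,266), the post (246,259) and the flanged gauge (end 642,295; flange 628,275). I'll triangulate from enlarged crops.

```bash
cat > h.py <<'E'
import numpy as np,cv2
from scipy.spatial.transform import Rotation as R
from bench import *
def ray(m,u,v):
    d=np.linalg.inv(m['camera_matrix'])@[u,v,1]
    return np.array(m['position']),R.from_euler('xyz',m['orientation']).apply(d)
def onz(m,u,v,z):
    p,d=ray(m,u,v);return p+d*(z-p[2])/d[2]
def tri(obs):
    A=0;b=0
    for m,u,v in obs:
        p,d=ray(m,u,v);d=d/np.linalg.norm(d);P=np.eye(3)-np.outer(d,d);A=A+P;b=b+P@p
    x=np.linalg.solve(A,b)
    return x,[round(float(np.linalg.norm(np.cross(x-ray(*o)[0],ray(*o)[1]/np.linalg.norm(ray(*o)[1])))),1) for o in obs]
def proj(m,X):
    p=m['camera_matrix']@(R.from_euler('xyz',m['orientation']).inv().apply(np.array(X)-m['position']));return p[:2]/p[2]
E
python3 - <<'E'
from h import *
s=cv2.imread('pics/side0.png');t=cv2.imread('pics/top0.png')
def c(i,x,y,w=100,h=75): return cv2.resize(i[y:y+h,x:x+w],(400,300),interpolation=cv2.INTER_CUBIC)
cv2.imwrite('pics/c1.png',np.vstack([np.hstack([c(t,560,240),c(t,372,230)]),np.hstack([c(s,505,400,160,120),c(t,210,225)])]))
S=camera_model('side');T=camera_model('top');k=.64
np.set_printoptions(precision=1,suppress=True)
for n,a,b in[('bush',(460,335),(422,266)),('post',(404,229),(246,259)),('gend',(541,470),(642,296)),('pend',(522,414),(577,274))]:
    print(n,tri([(S,a[0]*k,a[1]*k),(T,b[0]*k,b[1]*k)]))
print(onz(T,422*k,266*k,35),onz(S,460*k,335*k,35))
E
```

```text
bush (array([569. , -11. ,  36.6]), [0.5, 0.5])
post (array([569.8, 297.9,  77.2]), [0.9, 0.9])
gend (array([ 511.3, -366.3,  146. ]), [1.6, 1.6])
pend (array([ 546.2, -267.4,  119.1]), [1.4, 1.4])
[568.7 -10.8  35. ] [570.3  -9.3  35. ]
```

View pics/c1.png

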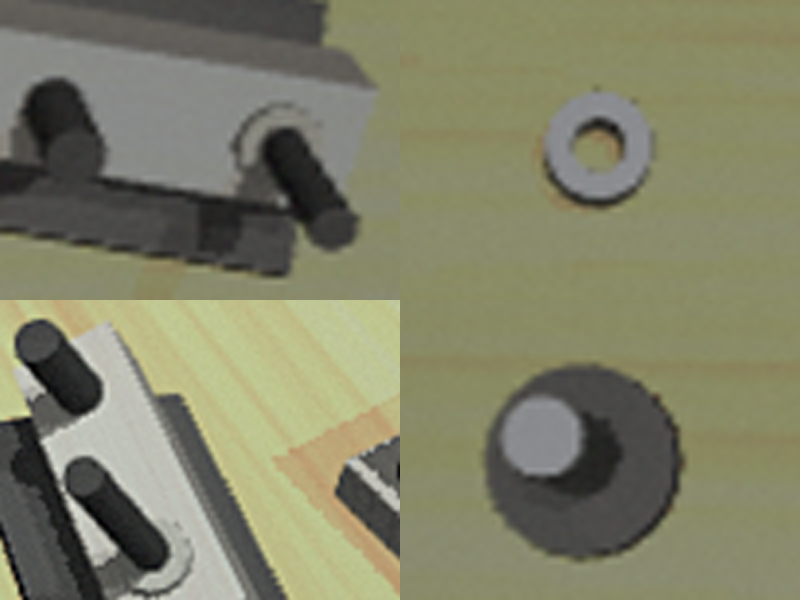

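```bash
python3 - <<'E'
from h import *
np.set_printoptions(precision=1,suppress=True)
S=camera_model('side');T=camera_model('top');k=.64
r={}
for n,a,b in[('bush',(460,335),(421.5,266.5)),('post',(404,229),(245.5,259)),('gend',(539.4,470.4),(644.5,298)),('pend',(521,416.4),(578.7,278.7))]:
    r[n]=tri([(S,a[0]*k,a[1]*k),(T,b[0]*k,b[1]*k)]);print(n,*r[n])
print('top only',onz(T,245.5*k,259*k,80),onz(T,421.5*k,266.5*k,35),onz(T,644.5*k,298*k,146.3),onz(T,578.7*k,278.7*k,120.3))
for a in (30,33):
    a=np.radians(a);d=(np.array([40-60*np.sin(a),50])-[40-91*np.sin(a),-50])
    v=(r['pend'][0]-r['gend'][0])[:2];print('yaw',np.arctan2(v[1],v[0])-np.arctan2(d[1],d[0]))
w=camera_model('wrist');p=state();Rt=R.from_euler('xyz',p['ee_rot'])
print('cam in tool',Rt.inv().apply(w['position']-p['ee_pos']),(Rt.inv()*R.from_euler('xyz',w['orientation'])).as_euler('xyz',degrees=True),w['camera_matrix'])
E
```

```text
bush [568.7 -10.3  36. ] [1.1, 1.1]
post [569.9 298.9  76.6] [1.0, 1.0]
gend [ 507.6 -368.6  150. ] [1.5, 1.5]
pend [ 540.4 -270.9  120. ] [0.8, 0.8]
top only [568.4 298.2  80. ] [567.8 -10.   35. ] [ 506.6 -369.5  146.3] [ 539.5 -270.4  120.3]
yaw -0.16951384633750322
yaw -0.15602946909306104
cam in tool [  66.1    0.1 -141.9] [-14.9  -0.   90. ] [[310.9   0.  257.5]
 [  0.  310.9 187.6]
 [  0.    0.    1. ]]
```

Request:
play_rows(commands=[{"x": 0.023,"y": 0.033,"wz": -5},{"x": 0.046,"y": 0.066,"wz": -10},{"x": 0.069,"y": 0.099,"wz": -15},{"x": 0.092,"y": 0.132,"wz": -20},{"x": 0.115,"y": 0.165,"wz": -24}])

```text
$.commands[0]: bad value
```

Request:
play_rows(commands=[{"x": 0.023,"y": 0.033},{"x": 0.046,"y": 0.066},{"x": 0.069,"y": 0.099},{"x": 0.092,"y": 0.132},{"x": 0.115,"y": 0.165}])

```text
$.commands[0]: bad value
```

Request:
play_rows(commands=[{"x": 0.023,"y": 0.033},{"x": 0.046,"y": 0.066},{"x": 0.069,"y": 0.099},{"x": 0.092,"y": 0.132},{"x": 0.115,"y": 0.165}])

```text
$.commands[0]: bad value
```

Request:
play_rows(commands=[{"x": 0.023,"y": 0.033,"z": 0,"wx": 0,"wy": 0,"wz": -5,"grip": 0.085},{"x": 0.046,"y": 0.066,"z": 0,"wx": 0,"wy": 0,"wz": -10,"grip": 0.085},{"x": 0.069,"y": 0.099,"z": 0,"wx": 0,"wy": 0,"wz": -15,"grip": 0.085},{"x": 0.092,"y": 0.132,"z": 0,"wx": 0,"wy": 0,"wz": -20,"grip": 0.085},{"x": 0.115,"y": 0.165,"z": 0,"wx": 0,"wy": 0,"wz": -24,"grip": 0.085}])

```text
time: 0.52
ee_pos: [267.6, -439.4, 231.1]
ee_rot: [-3.141, 0.0, -0.178]
wrist_force: [1.7, -0.3, -0.5]
gripper_width: 85.1
finger_force: 0.0
```

Request:
play_rows(commands=[{"x": 0.023,"y": 0.033,"z": 0,"wx": 0,"wy": 0,"wz": 0,"grip": 0.085},{"x": 0.046,"y": 0.066,"z": 0,"wx": 0,"wy": 0,"wz": 0,"grip": 0.085},{"x": 0.069,"y": 0.099,"z": 0,"wx": 0,"wy": 0,"wz": 0,"grip": 0.085},{"x": 0.092,"y": 0.132,"z": 0,"wx": 0,"wy": 0,"wz": 0,"grip": 0.085},{"x": 0.115,"y": 0.165,"z": 0,"wx": 0,"wy": 0,"wz": 0,"grip": 0.085}])

```text
time: 0.93
ee_pos: [382.7, -274.4, 231.3]
ee_rot: [3.142, -0.0, -0.173]
wrist_force: [1.1, -1.9, -0.0]
gripper_width: 85.4
finger_force: 0.0
```

Request:
play_rows(commands=[{"x": 0.023,"y": 0.033,"z": 0,"wx": 0,"wy": 0,"wz": 0,"grip": 0.085},{"x": 0.046,"y": 0.066,"z": 0,"wx": 0,"wy": 0,"wz": 0,"grip": 0.085},{"x": 0.069,"y": 0.099,"z": 0,"wx": 0,"wy": 0,"wz": 0,"grip": 0.085},{"x": 0.092,"y": 0.132,"z": 0,"wx": 0,"wy": 0,"wz": 0,"grip": 0.085},{"x": 0.115,"y": 0.165,"z": 0,"wx": 0,"wy": 0,"wz": 0,"grip": 0.085}])

```text
time: 1.35
ee_pos: [497.7, -109.3, 231.3]
ee_rot: [3.142, 0.0, -0.173]
wrist_force: [0.5, -0.8, -0.2]
gripper_width: 85.3
finger_force: 0.0
```

Request:
play_rows(commands=[{"x": 0.023,"y": 0.033,"z": 0,"wx": 0,"wy": 0,"wz": 0,"grip": 0.085},{"x": 0.047,"y": 0.066,"z": -0.01,"wx": 0,"wy": 0,"wz": 0,"grip": 0.085},{"x": 0.07,"y": 0.099,"z": -0.03,"wx": 0,"wy": 0,"wz": 0,"grip": 0.085},{"x": 0.07,"y": 0.099,"z": -0.06,"wx": 0,"wy": 0,"wz": 0,"grip": 0.085},{"x": 0.07,"y": 0.099,"z": -0.08,"wx": 0,"wy": 0,"wz": 0,"grip": 0.085}])

```text
time: 1.77
ee_pos: [567.2, -9.3, 148.7]
ee_rot: [-3.141, 0.002, -0.169]
wrist_force: [-0.9, -0.7, -0.4]
gripper_width: 85.1
finger_force: 0.0
```

```bash
python3 - <<'E'
from h import *
np.set_printoptions(precision=1,suppress=True)
w=camera_model('wrist');i=grab_frame('wrist');print(state()['ee_pos'])
print(proj(w,[567.8,-10,35]))
cv2.imwrite('pics/w1.png',i[:,:,::-1])
E
```

```text
[565.  -10.9 145.7]
[258.9 184.2]
```

View pics/w1.png

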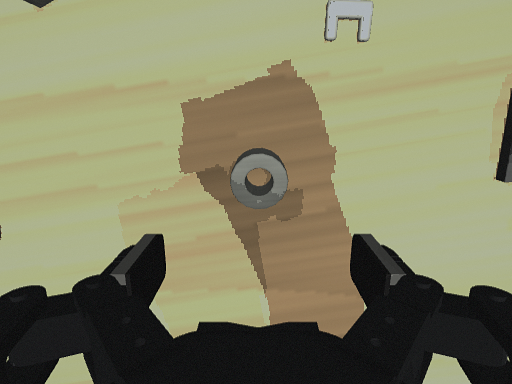

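The bushing's top centre is at (259,180), against a predicted (259,184), so x is about 570. Now I descend.

Request:
play_rows(commands=[{"x": 0.003,"y": 0.001,"z": -0.04,"wx": 0,"wy": 0,"wz": 0,"grip": 0.085},{"x": 0.003,"y": 0.001,"z": -0.08,"wx": 0,"wy": 0,"wz": 0,"grip": 0.085},{"x": 0.003,"y": 0.001,"z": -0.1,"wx": 0,"wy": 0,"wz": 0,"grip": 0.085},{"x": 0.003,"y": 0.001,"z": -0.1,"wx": 0,"wy": 0,"wz": 0,"grip": 0.085},{"x": 0.003,"y": 0.001,"z": -0.1,"wx": 0,"wy": 0,"wz": 0,"grip": 0.085}])

```text
time: 2.23
ee_pos: [569.9, -11.5, 51.6]
ee_rot: [3.141, 0.001, -0.173]
wrist_force: [0.4, 1.0, -0.2]
gripper_width: 85.0
finger_force: 0.0
```

```bash
python3 - <<'E'
from h import *
np.set_printoptions(precision=2,suppress=True)
s=state();print(s['ee_pos'],s['ee_rot'],s['qvel'])
E
```

```text
[569.87 -11.51  51.6 ] [ 3.14  0.   -0.17] [ 0.   -0.05 -0.   -0.02 -0.01  0.01  0.  ]
```

Request:
play_rows(commands=[{"x": 0,"y": 0,"z": -0.025,"wx": 0,"wy": 0,"wz": 0,"grip": 0.085},{"x": 0,"y": 0,"z": -0.044,"wx": 0,"wy": 0,"wz": 0,"grip": 0.085},{"x": 0,"y": 0,"z": -0.044,"wx": 0,"wy": 0,"wz": 0,"grip": 0.085},{"x": 0,"y": 0,"z": -0.044,"wx": 0,"wy": 0,"wz": 0,"grip": 0.04},{"x": 0,"y": 0,"z": -0.044,"wx": 0,"wy": 0,"wz": 0,"grip": 0.04}])

```text
time: 2.65
ee_pos: [571.2, -11.3, 9.5]
ee_rot: [-3.141, -0.002, -0.173]
wrist_force: [0.0, 0.6, -0.5]
gripper_width: 63.2
finger_force: 0.0
```

Request:
play_rows(commands=[{"x": 0,"y": 0,"z": 0,"wx": 0,"wy": 0,"wz": 0,"grip": 0.04},{"x": 0,"y": 0,"z": 0,"wx": 0,"wy": 0,"wz": 0,"grip": 0.04},{"x": 0,"y": 0,"z": 0,"wx": 0,"wy": 0,"wz": 0,"grip": 0.04},{"x": 0,"y": 0,"z": 0,"wx": 0,"wy": 0,"wz": 0,"grip": 0.04},{"x": 0,"y": 0,"z": 0,"wx": 0,"wy": 0,"wz": 0,"grip": 0.04}])

```text
time: 3.07
ee_pos: [571.2, -11.2, 9.5]
ee_rot: [-3.141, -0.003, -0.173]
wrist_force: [-3.6, 1.1, 19.3]
gripper_width: 47.9
finger_force: 59.2
```

Request:
play_rows(commands=[{"x": 0,"y": 0,"z": 0.015,"wx": 0,"wy": 0,"wz": 0,"grip": 0.04},{"x": 0,"y": 0,"z": 0.04,"wx": 0,"wy": 0,"wz": 0,"grip": 0.04},{"x": 0,"y": 0,"z": 0.07,"wx": 0,"wy": 0,"wz": 0,"grip": 0.04},{"x": 0,"y": 0,"z": 0.1,"wx": 0,"wy": 0,"wz": 0,"grip": 0.04},{"x": 0,"y": 0.02,"z": 0.12,"wx": 0,"wy": 0,"wz": 0,"grip": 0.04}])

```text
time: 3.48
ee_pos: [570.7, 5.0, 130.9]
ee_rot: [3.14, -0.003, -0.178]
wrist_force: [0.9, -0.6, -4.1]
gripper_width: 47.7
finger_force: 64.7
```

Request:
play_rows(commands=[{"x": 0,"y": 0.035,"z": 0,"wx": 0,"wy": 0,"wz": 0,"grip": 0.04},{"x": 0,"y": 0.07,"z": 0,"wx": 0,"wy": 0,"wz": 0,"grip": 0.04},{"x": 0,"y": 0.105,"z": 0,"wx": 0,"wy": 0,"wz": 0,"grip": 0.04},{"x": 0,"y": 0.14,"z": 0,"wx": 0,"wy": 0,"wz": 0,"grip": 0.04},{"x": 0,"y": 0.175,"z": 0,"wx": 0,"wy": 0,"wz": 0,"grip": 0.04}])

```text
time: 3.9
ee_pos: [569.8, 185.4, 128.4]
ee_rot: [-3.141, -0.001, -0.173]
wrist_force: [0.9, -0.2, -4.4]
gripper_width: 47.8
finger_force: 64.7
```

```bash
python3 - <<'E'
from h import *
np.set_printoptions(precision=1,suppress=True)
w=camera_model('wrist');i=grab_frame('wrist');print(state()['ee_pos'],state()['wrist_force'])
print(proj(w,[569.3,298.5,80]),proj(w,[569.3,298.5,12]))
cv2.imwrite('pics/w2.png',cv2.resize(i[:,:,::-1],(800,600)))
E
```

```text
[568.9 194.2 128.6] [-4.4 12.5 -4.7]
[ 90.4 239.2] [130.9 206.8]
```

View pics/w2.png

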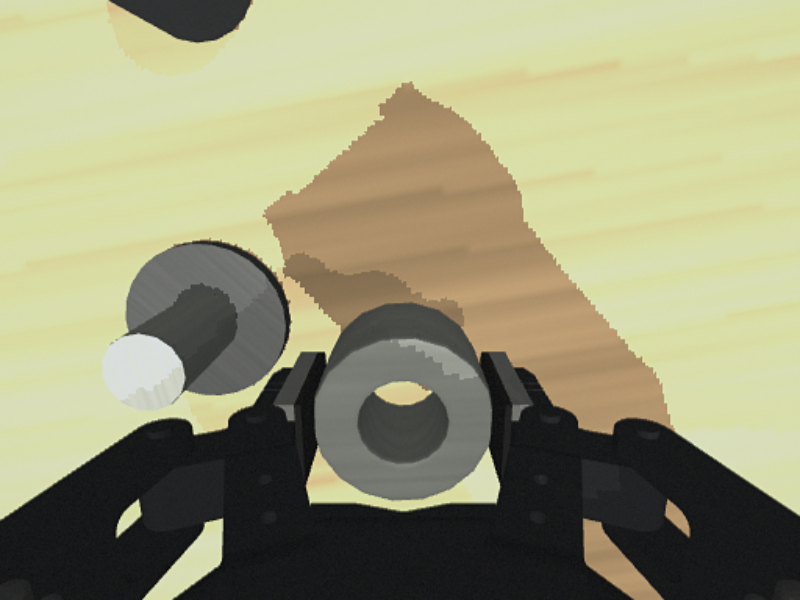

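The post top is at (144,371) and the held bushing's top centre is at (403,419). I'll compute the shift between them from this one image.

```bash
python3 - <<'E'
from h import *
np.set_printoptions(precision=1,suppress=True)
s=state();w=camera_model('wrist');k=.64;print(s['ee_pos'])
p=onz(w,144*k,371*k,80);b=onz(w,403.5*k,419*k,s['ee_pos'][2]+25.5);print(p,b,p-b,b-s['ee_pos'])
E
```

```text
[568.9 194.2 128.6]
[568.4 306.4  80. ] [569.2 194.1 154.1] [ -0.8 112.4 -74.1] [ 0.3 -0.1 25.5]
```

Request:
play_rows(commands=[{"x": 0,"y": 0.03,"z": 0,"wx": 0,"wy": 0,"wz": 0,"grip": 0.04},{"x": 0,"y": 0.06,"z": 0,"wx": 0,"wy": 0,"wz": 0,"grip": 0.04},{"x": 0,"y": 0.08,"z": 0,"wx": 0,"wy": 0,"wz": 0,"grip": 0.04},{"x": 0,"y": 0.09,"z": 0,"wx": 0,"wy": 0,"wz": 0,"grip": 0.04},{"x": 0,"y": 0.09,"z": 0,"wx": 0,"wy": 0,"wz": 0,"grip": 0.04}])

```text
time: 4.37
ee_pos: [569.4, 276.4, 127.9]
ee_rot: [-3.14, 0.0, -0.17]
wrist_force: [-0.3, -0.0, -4.1]
gripper_width: 47.9
finger_force: 64.7
```

Request:
play_rows(commands=[{"x": 0,"y": 0,"z": 0,"wx": 0,"wy": 0,"wz": 0,"grip": 0.04},{"x": 0,"y": 0,"z": 0,"wx": 0,"wy": 0,"wz": 0,"grip": 0.04}])

```text
time: 4.53
ee_pos: [570.4, 272.2, 127.6]
ee_rot: [3.141, -0.0, -0.174]
wrist_force: [-0.5, -0.6, -3.4]
gripper_width: 47.9
finger_force: 64.7
```

```bash
python3 - <<'E'
from h import *
np.set_printoptions(precision=1,suppress=True)
w=camera_model('wrist');i=grab_frame('wrist');s=state();print(s['ee_pos'],s['wrist_force'])
print(proj(w,[569.3,299,80])*800/512,proj(w,[569.3,299,12])*800/512)
cv2.imwrite('pics/w3.png',cv2.resize(i[:,:,::-1],(800,600)))
E
```

```text
[570.4 272.1 127.6] [ 0.4 -0.2 -4. ]
[340.2 342.6] [355.5 298.6]
```

View pics/w3.png

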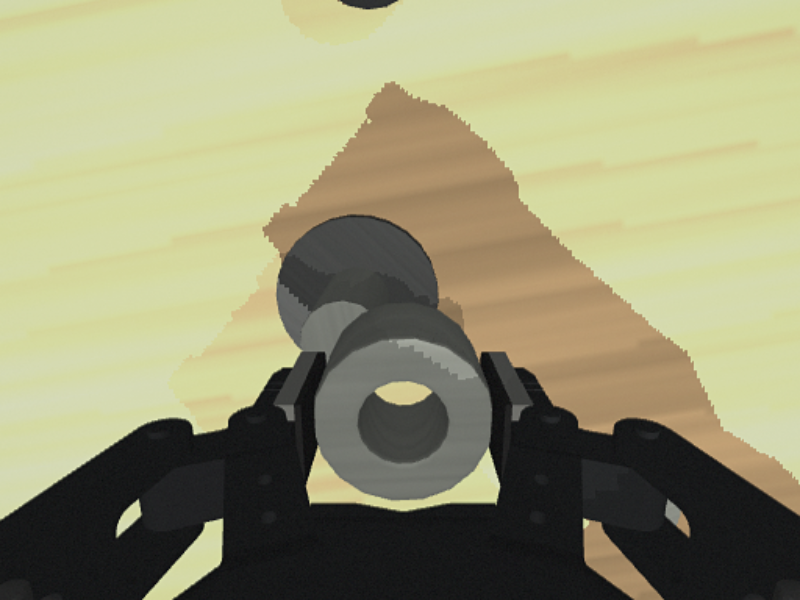

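The foot centre is at (357,297) and the post top at (342,341), within about 1 mm of the prediction. I centre over it and lower.

Request:
play_rows(commands=[{"x": -0.001,"y": 0.013,"z": 0,"wx": 0,"wy": 0,"wz": 0,"grip": 0.04},{"x": -0.001,"y": 0.026,"z": 0,"wx": 0,"wy": 0,"wz": 0,"grip": 0.04},{"x": -0.001,"y": 0.026,"z": -0.01,"wx": 0,"wy": 0,"wz": 0,"grip": 0.04},{"x": -0.001,"y": 0.026,"z": -0.022,"wx": 0,"wy": 0,"wz": 0,"grip": 0.04},{"x": -0.001,"y": 0.026,"z": -0.032,"wx": 0,"wy": 0,"wz": 0,"grip": 0.04}])

```text
time: 5.0
ee_pos: [568.7, 299.7, 93.9]
ee_rot: [3.141, 0.0, -0.173]
wrist_force: [0.1, 0.1, -4.7]
gripper_width: 47.6
finger_force: 64.8
```

Request:
play_rows(commands=[{"x": 0,"y": 0,"z": -0.002,"wx": 0,"wy": 0,"wz": 0,"grip": 0.04},{"x": 0,"y": 0,"z": -0.003,"wx": 0,"wy": 0,"wz": 0,"grip": 0.04},{"x": 0,"y": 0,"z": -0.003,"wx": 0,"wy": 0,"wz": 0,"grip": 0.04},{"x": 0,"y": 0,"z": -0.003,"wx": 0,"wy": 0,"wz": 0,"grip": 0.04}])

```text
time: 5.33
ee_pos: [569.3, 299.7, 92.6]
ee_rot: [-3.141, -0.0, -0.173]
wrist_force: [-0.2, -0.2, -3.4]
gripper_width: 47.8
finger_force: 64.7
```

Request:
play_rows(commands=[{"x": 0,"y": -0.001,"z": -0.001,"wx": 0,"wy": 0,"wz": 0,"grip": 0.04},{"x": 0,"y": -0.001,"z": -0.002,"wx": 0,"wy": 0,"wz": 0,"grip": 0.04},{"x": 0,"y": -0.001,"z": -0.002,"wx": 0,"wy": 0,"wz": 0,"grip": 0.04}])

```text
time: 5.58
ee_pos: [569.1, 298.6, 90.4]
ee_rot: [-3.142, -0.0, -0.173]
wrist_force: [-0.7, -0.4, -4.9]
gripper_width: 47.8
finger_force: 64.7
```

Request:
play_rows(commands=[{"x": 0,"y": 0,"z": -0.001,"wx": 0,"wy": 0,"wz": 0,"grip": 0.04},{"x": 0,"y": 0,"z": -0.001,"wx": 0,"wy": 0,"wz": 0,"grip": 0.04},{"x": 0,"y": 0,"z": -0.001,"wx": 0,"wy": 0,"wz": 0,"grip": 0.04}])

```text
time: 5.83
ee_pos: [569.2, 298.8, 89.7]
ee_rot: [-3.141, -0.0, -0.173]
wrist_force: [-1.9, -1.2, 3.7]
gripper_width: 47.6
finger_force: 65.4
```

Contact made (force rose by about 8 N), so I release.

Request:
play_rows(commands=[{"x": 0,"y": 0,"z": 0,"wx": 0,"wy": 0,"wz": 0,"grip": 0.055},{"x": 0,"y": 0,"z": 0,"wx": 0,"wy": 0,"wz": 0,"grip": 0.065},{"x": 0,"y": 0,"z": 0,"wx": 0,"wy": 0,"wz": 0,"grip": 0.085},{"x": 0,"y": 0,"z": 0,"wx": 0,"wy": 0,"wz": 0,"grip": 0.085},{"x": 0,"y": 0,"z": 0,"wx": 0,"wy": 0,"wz": 0,"grip": 0.085}])

```text
time: 6.25
ee_pos: [569.1, 298.8, 89.3]
ee_rot: [-3.142, -0.0, -0.173]
wrist_force: [-0.9, 0.8, -0.1]
gripper_width: 85.1
finger_force: 0.0
```

Request:
play_rows(commands=[{"x": 0,"y": 0,"z": 0.01,"wx": 0,"wy": 0,"wz": 0,"grip": 0.085},{"x": 0,"y": 0,"z": 0.03,"wx": 0,"wy": 0,"wz": 0,"grip": 0.085},{"x": 0,"y": 0,"z": 0.06,"wx": 0,"wy": 0,"wz": 0,"grip": 0.085},{"x": 0,"y": 0,"z": 0.09,"wx": 0,"wy": 0,"wz": 0,"grip": 0.085},{"x": 0,"y": 0,"z": 0.12,"wx": 0,"wy": 0,"wz": 0,"grip": 0.085}])

```text
time: 6.67
ee_pos: [568.9, 298.7, 211.4]
ee_rot: [-3.141, -0.0, -0.173]
wrist_force: [0.1, 0.0, -0.5]
gripper_width: 84.8
finger_force: 0.0
```

Request:
play_rows(commands=[{"x": 0,"y": 0,"z": 0.025,"wx": 0,"wy": 0,"wz": 0,"grip": 0.085},{"x": 0,"y": 0,"z": 0.03,"wx": 0,"wy": 0,"wz": 0,"grip": 0.085},{"x": 0,"y": 0,"z": 0.03,"wx": 0,"wy": 0,"wz": 0,"grip": 0.085},{"x": 0,"y": 0,"z": 0.03,"wx": 0,"wy": 0,"wz": 0,"grip": 0.085}])

```text
time: 7.0
ee_pos: [568.9, 298.7, 239.3]
ee_rot: [-3.141, -0.0, -0.173]
wrist_force: [-0.3, 0.8, 0.3]
gripper_width: 84.9
finger_force: 0.0
```

```bash
python3 - <<'E'
from h import *
np.set_printoptions(precision=1,suppress=True)
w=camera_model('wrist');i=grab_frame('wrist');t=grab_frame('top');s=state();print(s['ee_pos'],s['ee_rot'])
print(proj(w,[569.2,298.7,115]),proj(w,[569.2,298.7,80]),proj(w,[569.2,298.7,12]),proj(camera_model('top'),[569.2,298.7,115]))
a=cv2.resize(i[100:310,120:400,::-1],(560,420))
b=cv2.resize(t[130:200,120:200,::-1],(240,210),interpolation=cv2.INTER_CUBIC)
c=np.zeros((420,800,3),np.uint8);c[:,:560]=a;c[:210,560:]=b
cv2.imwrite('pics/w4.png',c)
E
```

```text
[568.6 298.5 238.2] [ 3.1  0.  -0.2]
[258.  181.9] [258.  173.4] [258.  161.3] [153.5 163.3]
```

View pics/w4.png

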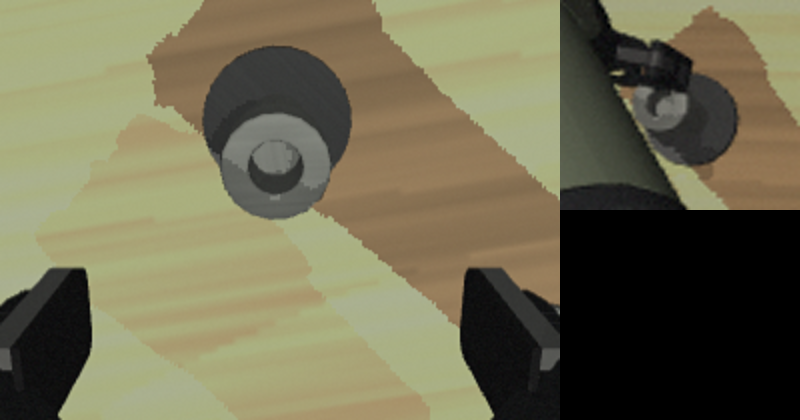

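The bushing stands centred on the post: foot at (277,121) and ring at (275,166) in the crop, both matching the prediction. Next I go to the gauge, tilting on the way.

Request:
play_rows(commands=[{"x": -0.005,"y": -0.035,"z": 0,"wx": 0,"wy": 0,"wz": 0,"grip": 0.085},{"x": -0.01,"y": -0.07,"z": 0,"wx": 0,"wy": 0,"wz": 0,"grip": 0.085},{"x": -0.015,"y": -0.105,"z": 0,"wx": 0,"wy": 0,"wz": 0,"grip": 0.085},{"x": -0.02,"y": -0.14,"z": 0,"wx": 0,"wy": 0,"wz": 0,"grip": 0.085},{"x": -0.025,"y": -0.175,"z": 0,"wx": 0,"wy": 0,"wz": 0,"grip": 0.085}])

```text
time: 7.52
ee_pos: [543.1, 122.1, 238.2]
ee_rot: [3.141, 0.002, -0.173]
wrist_force: [0.5, -0.8, 0.8]
gripper_width: 85.3
finger_force: 0.0
```

Request:
play_rows(commands=[{"x": -0.005,"y": -0.035,"z": 0,"wx": -0.54,"wy": -3.24,"wz": 0,"grip": 0.085},{"x": -0.01,"y": -0.07,"z": 0,"wx": -1.08,"wy": -6.48,"wz": 0,"grip": 0.085},{"x": -0.015,"y": -0.105,"z": 0,"wx": -1.62,"wy": -9.72,"wz": 0,"grip": 0.085},{"x": -0.02,"y": -0.14,"z": 0,"wx": -2.16,"wy": -12.96,"wz": 0,"grip": 0.085},{"x": -0.025,"y": -0.175,"z": 0,"wx": -2.7,"wy": -16.2,"wz": 0,"grip": 0.085}])

```text
time: 7.93
ee_pos: [518.0, -52.7, 238.7]
ee_rot: [-3.14, -0.288, -0.173]
wrist_force: [2.2, -0.8, 0.3]
gripper_width: 85.0
finger_force: 0.0
```

Request:
play_rows(commands=[{"x": -0.005,"y": -0.035,"z": 0,"wx": -0.54,"wy": -3.24,"wz": 0,"grip": 0.085},{"x": -0.01,"y": -0.07,"z": 0,"wx": -1.08,"wy": -6.48,"wz": 0,"grip": 0.085},{"x": -0.015,"y": -0.105,"z": 0,"wx": -1.62,"wy": -9.72,"wz": 0,"grip": 0.085},{"x": -0.02,"y": -0.14,"z": 0,"wx": -2.16,"wy": -12.96,"wz": 0,"grip": 0.085},{"x": -0.025,"y": -0.175,"z": 0,"wx": -2.7,"wy": -16.2,"wz": 0,"grip": 0.085}])

```text
time: 8.35
ee_pos: [498.9, -187.0, 238.4]
ee_rot: [-3.124, -0.512, -0.176]
wrist_force: [-0.4, -0.2, -0.3]
gripper_width: 85.0
finger_force: 0.0
```

Request:
play_rows(commands=[{"x": -0.005,"y": -0.035,"z": 0,"wx": 0,"wy": 0,"wz": 0,"grip": 0.085},{"x": -0.01,"y": -0.07,"z": 0,"wx": 0,"wy": 0,"wz": 0,"grip": 0.085},{"x": -0.015,"y": -0.105,"z": 0,"wx": 0,"wy": 0,"wz": 0,"grip": 0.085},{"x": -0.019,"y": -0.137,"z": -0.01,"wx": 0,"wy": 0,"wz": 0,"grip": 0.085},{"x": -0.019,"y": -0.137,"z": -0.01,"wx": 0,"wy": 0,"wz": 0,"grip": 0.085}])

```text
time: 8.77
ee_pos: [479.8, -325.7, 228.0]
ee_rot: [-3.122, -0.512, -0.178]
wrist_force: [-1.7, -0.9, 0.0]
gripper_width: 85.2
finger_force: 0.0
```

Request:
play_rows(commands=[{"x": 0,"y": 0,"z": -0.01,"wx": 0,"wy": 0,"wz": 0,"grip": 0.085},{"x": 0,"y": 0,"z": -0.02,"wx": 0,"wy": 0,"wz": 0,"grip": 0.085},{"x": 0,"y": 0,"z": -0.02,"wx": 0,"wy": 0,"wz": 0,"grip": 0.085},{"x": 0,"y": 0,"z": -0.02,"wx": 0,"wy": 0,"wz": 0,"grip": 0.085}])

```text
time: 9.1
ee_pos: [481.2, -320.8, 208.5]
ee_rot: [-3.121, -0.511, -0.174]
wrist_force: [0.2, -0.0, 0.4]
gripper_width: 84.7
finger_force: 0.0
```

```bash
python3 - <<'E'
from h import *
np.set_printoptions(precision=1,suppress=True)
w=camera_model('wrist');i=grab_frame('wrist');s=state();print(s['ee_pos'],s['ee_rot'],R.from_euler('xyz',s['ee_rot']).apply([0,0,1]))
print(proj(w,[507,-369,147])*800/512,proj(w,np.array([507,-369,147])+85*np.array([.537,-.089,-.839]))*800/512)
cv2.imwrite('pics/w5.png',cv2.resize(i[:,:,::-1],(800,600)))
E
```

```text
[ 481.6 -320.9  209.1] [-3.1 -0.5 -0.2] [ 0.5 -0.1 -0.9]
[501.  314.2] [476.7 264.7]
```

View pics/w5.png

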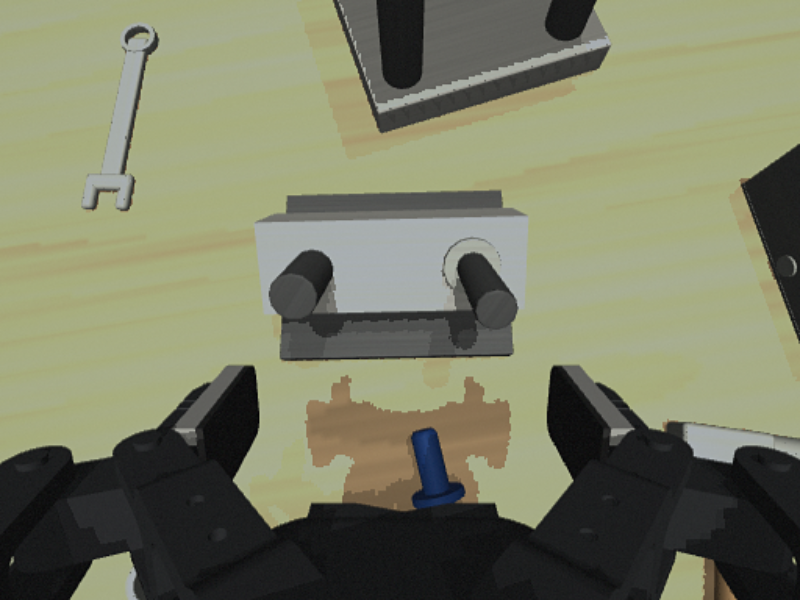

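The gauge end is at (496,309) with its flange at (472,263), and the rack is square to the tool. I'll fuse the three rays.

```bash
python3 - <<'E'
from h import *
from scipy.optimize import least_squares
np.set_printoptions(precision=3,suppress=True)
w=camera_model('wrist');S=camera_model('side');T=camera_model('top');k=.64;s=state()
o=[(w,496.5*k,309*k),(S,539.4*k,470.4*k),(T,644.5*k,298*k)]
E,r=tri(o);print('end',E,r, onz(w,496.5*k,309*k,147))
# flange upper-face centre
t=lambda x,y:((560+x/4)*k,(240+y/4)*k)
obs=[(w,(472*k,263.5*k),85),(T,t(282,148),85)]
def f(p):
    e=p[:3];a,b=p[3:];g=np.array([-np.sin(a)*np.cos(b),-np.sin(a)*np.sin(b),np.cos(a)])
    v=[proj(m,e)-[u,q] for m,u,q in o]+[proj(m,e-L*g)-np.array(uv) for m,uv,L in obs]
    return np.concatenate(v)
q=least_squares(f,[*E,.57,-.17]);print(q.x,np.degrees(q.x[3]),q.fun)
e=q.x[:3];a,b=q.x[3:];g=np.array([-np.sin(a)*np.cos(b),-np.sin(a)*np.sin(b),np.cos(a)])
tz=R.from_euler('xyz',s['ee_rot']).apply([0,0,1]);print('tool z',tz,'g',g,s['ee_pos'],s['ee_rot'])
print('rotvec deg',np.degrees(np.cross(tz,-g)),'TCP grasp',e-42*g,'hover',e+35*g)
E
```

```text
end [ 508.485 -368.046  149.468] [1.6, 1.1, 2.2] [ 510.286 -367.772  147.   ]
[ 509.7   -367.557  148.773    0.554   -0.143] 31.719978043086467 [ 0.302  0.304 -0.206 -0.285 -0.384 -1.339  0.042  0.481  0.142 -1.403]
tool z [ 0.485 -0.065 -0.872] g [-0.52   0.075  0.851] [ 481.58  -320.851  209.15 ] [-3.122 -0.511 -0.173]
rotvec deg [-0.578 -2.336 -0.147] TCP grasp [ 531.556 -370.709  113.047] hover [ 491.487 -364.93   178.545]
```

Request:
play_rows(commands=[{"x": 0.003,"y": -0.015,"z": 0,"wx": 0,"wy": -0.5,"wz": 0,"grip": 0.085},{"x": 0.006,"y": -0.03,"z": 0,"wx": -0.3,"wy": -1,"wz": 0,"grip": 0.085},{"x": 0.01,"y": -0.044,"z": -0.01,"wx": -0.6,"wy": -2.3,"wz": 0,"grip": 0.085},{"x": 0.01,"y": -0.044,"z": -0.03,"wx": -0.6,"wy": -2.3,"wz": 0,"grip": 0.085},{"x": 0.01,"y": -0.044,"z": -0.03,"wx": -0.6,"wy": -2.3,"wz": 0,"grip": 0.085}])

```text
time: 9.57
ee_pos: [490.6, -364.8, 176.9]
ee_rot: [-3.124, -0.551, -0.173]
wrist_force: [-1.0, 0.8, -1.7]
gripper_width: 84.8
finger_force: 0.0
```

```bash
python3 - <<'E'
from h import *
np.set_printoptions(precision=3,suppress=True)
w=camera_model('wrist');i=grab_frame('wrist');s=state();print(s['ee_pos'],s['ee_rot'],R.from_euler('xyz',s['ee_rot']).apply([0,0,1]))
e=np.array([509.7,-367.6,148.8]);g=np.array([-.52,.075,.851])
for L in(0,85):print(proj(w,e-L*g)*800/512)
cv2.imwrite('pics/w6.png',cv2.resize(i[:,:,::-1],(800,600)))
E
```

```text
[ 491.122 -364.513  178.397] [-3.124 -0.552 -0.172] [ 0.519 -0.073 -0.852]
[403.306 336.175]
[403.342 283.073]
```

View pics/w6.png

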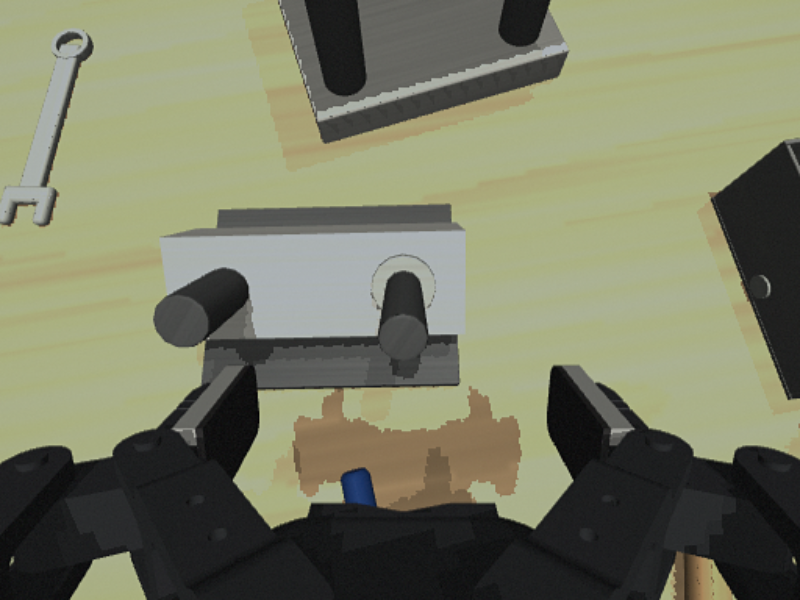

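The end is at (403,337) and the flange at (403,284), exactly as predicted and on the tool axis. I advance 77 mm along it and close.

Request:
play_rows(commands=[{"x": 0.01,"y": -0.0014,"z": -0.0164,"wx": 0,"wy": 0,"wz": 0,"grip": 0.06},{"x": 0.02,"y": -0.0028,"z": -0.0328,"wx": 0,"wy": 0,"wz": 0,"grip": 0.06},{"x": 0.03,"y": -0.0042,"z": -0.0492,"wx": 0,"wy": 0,"wz": 0,"grip": 0.06},{"x": 0.04,"y": -0.0056,"z": -0.0656,"wx": 0,"wy": 0,"wz": 0,"grip": 0.06},{"x": 0.04,"y": -0.0056,"z": -0.0656,"wx": 0,"wy": 0,"wz": 0,"grip": 0.06}])

```text
time: 10.03
ee_pos: [534.2, -372.2, 117.7]
ee_rot: [-3.128, -0.551, -0.161]
wrist_force: [3.8, -0.1, 2.2]
gripper_width: 59.8
finger_force: 0.0
```

Request:
play_rows(commands=[{"x": 0,"y": 0,"z": 0,"wx": 0,"wy": 0,"wz": 0,"grip": 0.035},{"x": 0,"y": 0,"z": 0,"wx": 0,"wy": 0,"wz": 0,"grip": 0.01},{"x": 0,"y": 0,"z": 0,"wx": 0,"wy": 0,"wz": 0,"grip": 0.01},{"x": 0,"y": 0,"z": 0,"wx": 0,"wy": 0,"wz": 0,"grip": 0.01},{"x": 0,"y": 0,"z": 0,"wx": 0,"wy": 0,"wz": 0,"grip": 0.01}])

```text
time: 10.45
ee_pos: [532.7, -372.7, 118.2]
ee_rot: [-3.121, -0.551, -0.175]
wrist_force: [-3.9, 4.6, 9.5]
gripper_width: 18.4
finger_force: 58.8
```

Request:
play_rows(commands=[{"x": 0,"y": 0,"z": 0,"wx": 0,"wy": 0,"wz": 0,"grip": 0.01},{"x": 0,"y": 0,"z": 0,"wx": 0,"wy": 0,"wz": 0,"grip": 0.01},{"x": 0,"y": 0,"z": 0,"wx": 0,"wy": 0,"wz": 0,"grip": 0.01}])

```text
time: 10.7
ee_pos: [532.7, -372.7, 118.1]
ee_rot: [-3.121, -0.551, -0.175]
wrist_force: [-3.3, 4.2, 9.6]
gripper_width: 18.7
finger_force: 58.9
```

Request:
play_rows(commands=[{"x": -0.0026,"y": 0.0004,"z": 0.0043,"wx": 0,"wy": 0,"wz": 0,"grip": 0.01},{"x": -0.0078,"y": 0.0011,"z": 0.0128,"wx": 0,"wy": 0,"wz": 0,"grip": 0.01},{"x": -0.0156,"y": 0.0022,"z": 0.0256,"wx": 0,"wy": 0,"wz": 0,"grip": 0.01},{"x": -0.0234,"y": 0.0034,"z": 0.0384,"wx": 0,"wy": 0,"wz": 0,"grip": 0.01},{"x": -0.0312,"y": 0.0045,"z": 0.0511,"wx": 0,"wy": 0,"wz": 0,"grip": 0.01}])

```text
time: 11.12
ee_pos: [500.4, -368.3, 168.8]
ee_rot: [-3.121, -0.549, -0.175]
wrist_force: [-0.7, 0.1, -1.4]
gripper_width: 18.8
finger_force: 58.8
```

Request:
play_rows(commands=[{"x": -0.01,"y": 0.0014,"z": 0.02,"wx": 0,"wy": 0,"wz": 0,"grip": 0.01},{"x": -0.015,"y": 0.0022,"z": 0.05,"wx": 0,"wy": 0,"wz": 0,"grip": 0.01},{"x": -0.015,"y": 0.0022,"z": 0.085,"wx": 0,"wy": 0,"wz": 0,"grip": 0.01},{"x": -0.015,"y": 0.0022,"z": 0.12,"wx": 0,"wy": 0,"wz": 0,"grip": 0.01},{"x": -0.015,"y": 0.0022,"z": 0.15,"wx": 0,"wy": 0,"wz": 0,"grip": 0.01}])

```text
time: 11.53
ee_pos: [485.0, -366.2, 320.5]
ee_rot: [-3.122, -0.549, -0.175]
wrist_force: [1.6, 1.0, -3.2]
gripper_width: 18.4
finger_force: 58.8
```

Request:
play_rows(commands=[{"x": 0.003,"y": 0.02,"z": 0,"wx": 0.3,"wy": 2.1,"wz": 0,"grip": 0.01},{"x": 0.007,"y": 0.05,"z": 0,"wx": 0.6,"wy": 4.2,"wz": 0,"grip": 0.01},{"x": 0.011,"y": 0.08,"z": 0,"wx": 0.9,"wy": 6.3,"wz": 0,"grip": 0.01},{"x": 0.015,"y": 0.115,"z": 0,"wx": 1.2,"wy": 8.4,"wz": 0,"grip": 0.01},{"x": 0.019,"y": 0.15,"z": 0,"wx": 1.5,"wy": 10.4,"wz": 0,"grip": 0.01}])

```text
time: 11.95
ee_pos: [504.3, -215.1, 318.3]
ee_rot: [-3.128, -0.364, -0.173]
wrist_force: [0.4, 0.6, -2.9]
gripper_width: 18.4
finger_force: 58.9
```

Request:
play_rows(commands=[{"x": 0.004,"y": 0.03,"z": 0,"wx": 0.3,"wy": 2.1,"wz": 0,"grip": 0.01},{"x": 0.008,"y": 0.06,"z": 0,"wx": 0.6,"wy": 4.2,"wz": 0,"grip": 0.01},{"x": 0.012,"y": 0.09,"z": 0,"wx": 0.9,"wy": 6.3,"wz": 0,"grip": 0.01},{"x": 0.016,"y": 0.12,"z": 0,"wx": 1.2,"wy": 8.4,"wz": 0,"grip": 0.01},{"x": 0.02,"y": 0.15,"z": 0,"wx": 1.5,"wy": 10.4,"wz": 0,"grip": 0.01}])

```text
time: 12.37
ee_pos: [524.5, -64.9, 318.3]
ee_rot: [-3.132, -0.181, -0.171]
wrist_force: [1.2, -0.2, -2.2]
gripper_width: 18.8
finger_force: 58.9
```

Request:
play_rows(commands=[{"x": 0.004,"y": 0.03,"z": 0,"wx": 0.3,"wy": 2.1,"wz": 0,"grip": 0.01},{"x": 0.008,"y": 0.06,"z": 0,"wx": 0.6,"wy": 4.2,"wz": 0,"grip": 0.01},{"x": 0.012,"y": 0.09,"z": 0,"wx": 0.9,"wy": 6.3,"wz": 0,"grip": 0.01},{"x": 0.016,"y": 0.12,"z": 0,"wx": 1.2,"wy": 8.4,"wz": 0,"grip": 0.01},{"x": 0.02,"y": 0.15,"z": 0,"wx": 1.4,"wy": 10.5,"wz": 0,"grip": 0.01}])

```text
time: 12.78
ee_pos: [544.7, 84.9, 318.4]
ee_rot: [-3.139, 0.005, -0.17]
wrist_force: [-0.3, -1.1, -1.3]
gripper_width: 18.9
finger_force: 58.9
```

Request:
play_rows(commands=[{"x": 0.004,"y": 0.03,"z": 0,"wx": 0,"wy": 0,"wz": 0,"grip": 0.01},{"x": 0.008,"y": 0.06,"z": 0,"wx": 0,"wy": 0,"wz": 0,"grip": 0.01},{"x": 0.012,"y": 0.09,"z": 0,"wx": 0,"wy": 0,"wz": 0,"grip": 0.01},{"x": 0.016,"y": 0.11,"z": 0,"wx": 0,"wy": 0,"wz": 0,"grip": 0.01},{"x": 0.02,"y": 0.12,"z": 0,"wx": 0,"wy": 0,"wz": 0,"grip": 0.01}])

```text
time: 13.2
ee_pos: [564.5, 206.7, 317.9]
ee_rot: [-3.138, 0.004, -0.167]
wrist_force: [-0.5, 0.3, -3.1]
gripper_width: 18.7
finger_force: 58.9
```

```bash
python3 - <<'E'
from h import *
np.set_printoptions(precision=3,suppress=True)
s=state();print(s['ee_pos'],s['ee_rot'],R.from_euler('xyz',s['ee_rot']).apply([0,0,1]),s['finger_force'],s['gripper_width'])
E
```

```text
[564.517 206.711 317.858] [-3.138  0.004 -0.167] [-0.003  0.004 -1.   ] 58.94737243652344 18.722739525061648
```

Request:
play_rows(commands=[{"x": 0.001,"y": 0.025,"z": 0,"wx": 0,"wy": 0,"wz": 0,"grip": 0.01},{"x": 0.002,"y": 0.05,"z": 0,"wx": 0,"wy": 0,"wz": 0,"grip": 0.01},{"x": 0.003,"y": 0.075,"z": 0,"wx": 0,"wy": 0,"wz": 0,"grip": 0.01},{"x": 0.004,"y": 0.092,"z": -0.02,"wx": 0,"wy": 0,"wz": 0,"grip": 0.01},{"x": 0.004,"y": 0.092,"z": -0.055,"wx": 0,"wy": 0,"wz": 0,"grip": 0.01}])

```text
time: 13.62
ee_pos: [570.0, 299.9, 265.2]
ee_rot: [-3.134, -0.001, -0.166]
wrist_force: [0.9, 0.6, -3.3]
gripper_width: 18.6
finger_force: 59.1
```

Request:
play_rows(commands=[{"x": 0,"y": 0,"z": 0,"wx": 0,"wy": 0,"wz": 0,"grip": 0.01},{"x": 0,"y": 0,"z": 0,"wx": 0,"wy": 0,"wz": 0,"grip": 0.01},{"x": 0,"y": 0,"z": 0,"wx": 0,"wy": 0,"wz": 0,"grip": 0.01}])

```text
time: 13.87
ee_pos: [570.0, 294.8, 264.6]
ee_rot: [-3.139, 0.002, -0.169]
wrist_force: [0.4, -0.4, -1.4]
gripper_width: 18.8
finger_force: 58.9
```

```bash
python3 - <<'E'
from h import *
np.set_printoptions(precision=3,suppress=True)
s=state();w=camera_model('wrist');S=camera_model('side');i=grab_frame('wrist');t=grab_frame('side');print(s['ee_pos'],s['ee_rot'])
p=s['ee_pos'];ax=R.from_euler('xyz',s['ee_rot']).apply([0,0,1])
u=proj(S,[568,298.7,150]);x0,y0=int(u[0])-40,int(u[1])-65;print('origin',x0,y0)
for L in(94,54,48):print(L,'wrist',proj(w,p+L*ax),'sidecrop',(proj(S,p+L*ax)-[x0,y0])*5)
print('bush',proj(w,[568.4,298.7,115]),(proj(S,[568.4,298.7,115])-[x0,y0])*5)
a=cv2.resize(i[120:370,160:360,::-1],(400,500),interpolation=cv2.INTER_CUBIC);b=cv2.resize(t[y0:y0+100,x0:x0+80,::-1],(400,500),interpolation=cv2.INTER_CUBIC)
cv2.imwrite('pics/w7.png',np.hstack([a,b]))
E
```

```text
[570.045 294.834 264.577] [-3.139  0.002 -0.169]
origin 217 61
94 wrist [258.103 191.464] sidecrop [204.518 298.93 ]
54 wrist [258.165 207.72 ] sidecrop [203.051 238.666]
48 wrist [258.176 210.699] sidecrop [202.826 229.394]
bush [254.775 177.907] [202.614 376.36 ]
```

View pics/w7.png

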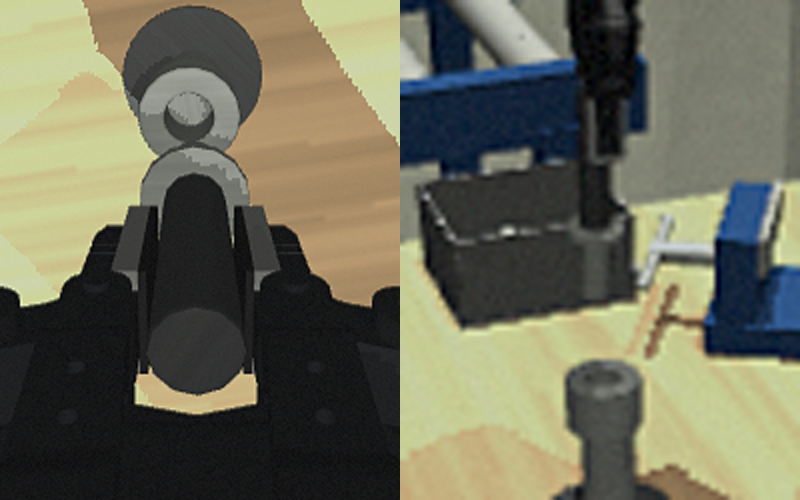

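The wrist crop shows the bushing at (188,115), the handle end at (196,348) and the flange around (196,200). The side crop shows the tip near (600,302), possibly leaning slightly towards -x. My viewing budget is used up, so I check this numerically.

```bash
python3 - <<'E'
from h import *
np.set_printoptions(precision=1,suppress=True,linewidth=220)
s=state();S=camera_model('side');w=camera_model('wrist')
g=np.mean([grab_frame('side').astype(float).mean(2) for _ in range(6)],0)
p=s['ee_pos'];print(p)
x0=217;y0=61
print('cols',x0+28,'..')
for y in range(y0+36,y0+66):print(y,g[y,x0+28:x0+54].astype(int))
for L in(-37,48,54,94):print(L,proj(S,p+[0,0,-L]),proj(w,p+[0,0,-L]))
i=np.mean([grab_frame('wrist').astype(float).mean(2) for _ in range(4)],0)
print('wrist col 258 y185..225',i[185:225,258].astype(int)); print('col 258 y 260..330',i[270:330,258].astype(int))
print('col 238',i[185:225,238].astype(int));print('row 205',i[205,222:296].astype(int));print('row 295',i[295,225:292].astype(int))
E
```

```text
[570.2 295.3 264.9]
cols 245 ..
97 [ 51  50  50  52  52  52  50  34  28  29  30  29  20  51 109 130 126 125 127 126 127 127 125 123 122 118]
98 [ 50  50  50  50  50  51  48  36  27  29  31  28  22  49 107 131 126 126 128 125 126 126 124 123 121 120]
99 [ 51  49  50  51  51  52  50  33  25  30  30  30  23  30  86 134 126 125 125 124 125 125 124 123 122 118]
100 [ 50  50  51  51  50  51  50  36  24  28  30  30  24  16  64 130 142 126 124 123 123 123 122 126 129 124]
101 [ 51  49  51  51  50  51  50  34  25  28  30  30  26  21  18  90 162 125 132 132 137 141 143 156 165 167]
102 [ 50  50  51  51  50  49  51  39  24  27  32  30  26  24  26  20  39 116 168 168 182 195 194 194 193 191]
103 [ 51  51  50  48  47  50  48  38  21  28  30  29  27  22  36  56  50  88 168 183 183 186 187 186 181 191]
104 [ 51  49  47  47  46  51  57  48  24  29  28  30  23  30  70 104 102  68  78 151 185 180 186 173 150 200]
105 [ 47  54  65  67  63  68  83  70  18  24  27  27  23  36  77  87  61  33  75 159 188 179 180 177 167 184]
106 [ 53  71  98 105  92  92  91  77  35  29  26  31  29  43  93 123  93  32  77 
[... 2789 characters left out ...]
 64  14  21]
col 238 [116 118 117 117 115 111 111 111 112 110 120 191 194 195 102  53  92 115 113 112 114 116 116 117 117 118 120 117 114 114 114 115 116 117 117 116 119  96  45  11]
row 205 [184 185 185 185 185 184 184 183 184 185 187 158  68 112 115 114 114 114 114 113 113 114 115 115 114 115 114 115 115 115 115 116 117 117 119 117 117 116 116 115 115 115 114 118 114 114 113 114 114 114 114 113 148 146
 145 147 148 113  53 138 134 134 133 132 133 133 133 135 136 136 135 136 137 136]
row 295 [25 22 19 18 21 33 33 29 36 50 50 49 49 52 50 51 51 52 52 52 51 51 50 51 53 52 52 52 51 50 50 51 50 50 50 51 49 49 49 49 51 51 51 52 52 52 51 52 50 51 51 50 50 51 50 50 50 51 27 32 33 21 17 18 23 26 18]
```

```bash
python3 - <<'E'
from h import *
from scipy.optimize import least_squares
np.set_printoptions(precision=2,suppress=True)
s=state();S=camera_model('side');w=camera_model('wrist');p=s['ee_pos'];Rt=R.from_euler('xyz',s['ee_rot']).as_matrix()
print(p)
def pts(q):  # q: d (x at grasp), phi, L of tip ; gauge-frame (r along +x, z) -> world
    d,phi,L=q
    def P(r,z):
        h=L-z; return p+Rt@np.array([d+r*np.cos(phi)+np.sin(phi)*(h+19),0,h*np.cos(phi)-r*0])
    return P
def f(q,full=False):
    P=pts(q)
    W=lambda r,z:proj(w,P(r,z))[1]
    a=[W(-10,131)-317,W(10,131)-273.6,W(18,46)-193.5,W(10,46)-206.5]
    b=[proj(S,P(0,80))[0]-255.0,proj(S,P(0,43))[0]-255.5,proj(S,P(0,20))[0]-256.0,(proj(S,P(0,0))[1]-120.3)]
    return np.array(a+list(np.array(b)*1.5))
for sl,n in((slice(0,4),'wrist'),(slice(0,8),'all')):
    r=least_squares(lambda q:f(q)[sl],[-4,0,94]);P=pts(r.x);print(n,r.x,r.fun,'tip',P(0,0),'end',P(0,131))
b=onz(w,160+188/2,120+115/2-.2,115);print('bushing wrist',b,'side z=115',onz(S,257.4,61+(378.5/5)-.5,115))
E
```

```text
[569.22 296.05 262.67]
wrist [-8.23 -0.   98.78] [ 0.1  -0.1   0.65 -0.67] tip [560.77 297.67 163.91] end [561.19 297.33 294.91]
all [-4.53 -0.02 92.52] [ 1.51 -1.3   0.14 -0.79  0.22 -0.49 -1.23  1.03] tip [561.85 297.48 170.2 ] end [565.32 296.62 301.15]
bushing wrist [568.52 300.38 115.  ] side z=115 [568.18 299.29 115.  ]
```

Both views agree that the tip sits about 7 mm to -x of the bushing and 2 mm to -y, with negligible tilt. I correct that and lower 32 mm.

Request:
play_rows(commands=[{"x": 0.003,"y": 0.001,"z": 0,"wx": 0,"wy": 0,"wz": 0,"grip": 0.01},{"x": 0.007,"y": 0.002,"z": -0.01,"wx": 0,"wy": 0,"wz": 0,"grip": 0.01},{"x": 0.007,"y": 0.002,"z": -0.02,"wx": 0,"wy": 0,"wz": 0,"grip": 0.01},{"x": 0.007,"y": 0.002,"z": -0.032,"wx": 0,"wy": 0,"wz": 0,"grip": 0.01},{"x": 0.007,"y": 0.002,"z": -0.032,"wx": 0,"wy": 0,"wz": 0,"grip": 0.01}])

```text
time: 14.88
ee_pos: [575.0, 297.5, 227.1]
ee_rot: [3.141, 0.006, -0.167]
wrist_force: [-0.8, -0.2, -2.3]
gripper_width: 18.2
finger_force: 59.2
```

Request:
play_rows(commands=[{"x": 0,"y": 0,"z": 0,"wx": 0,"wy": 0,"wz": 0,"grip": 0.01},{"x": 0,"y": 0,"z": 0,"wx": 0,"wy": 0,"wz": 0,"grip": 0.01},{"x": 0,"y": 0,"z": 0,"wx": 0,"wy": 0,"wz": 0,"grip": 0.01}])

```text
time: 15.13
ee_pos: [576.4, 298.1, 231.1]
ee_rot: [-3.139, 0.002, -0.167]
wrist_force: [0.4, -0.7, -2.0]
gripper_width: 18.6
finger_force: 59.2
```

```bash
python3 - <<'E'
from h import *
np.set_printoptions(precision=1,suppress=True,linewidth=220)
S=camera_model('side');T=camera_model('top');s=state();print(s['ee_pos'],s['finger_force'])
g=np.mean([grab_frame('side').astype(float).mean(2) for _ in range(6)],0)
for z in(135,115,100):print(z,proj(S,[568.3,299,z]))
for y in range(116,152):print(y,g[y,245:272].astype(int))
E
```

```text
[576.4 298.1 231.1] 59.15643632411957
135 [257.3 130.6]
115 [257.5 136.2]
100 [257.6 140.4]
116 [ 51  51  50  51  49  51  53  72  91  86  61  44  38  41  50  74 106 119  81  85 182 183 134 188 183 181 180]
117 [ 51  50  50  50  50  49  48  57  81  89  92  89  79  82  90 100 118  96  37 116 200 147 124 185 182 182 167]
118 [ 51  51  49  50  50  51  48  51  64  78  84  89  90  89  87  85  82  56  38  67 103 101 152 166 174 157  93]
119 [ 51  50  49  50  50  51  51  50  53  63  71  74  76  77  71  70  66  49  50 106 157 137 163 171 171 100 101]
120 [ 50  49  50  52  51  50  51  48  46  47  50  67  74  71  64  49  49  55  62 119 195 181 161 169 172 100 110]
121 [ 50  49  49  46  49  51  46  44  39  41  49  68  74  74  64  75 118 110 112 139 183 162 164 170 157  97 135]
122 [ 47  43  38  39  50  53  49  53  82  92  62  66  73  74  58 114 209 200 197 191 180 160 172 172  95 107 148]
123 [ 51  56  84 101 109 102 106 122 171 183  91  64  74  73  57 111 200 188 188 187 176 162 173 173  93 126 179]
124 [116 130 179 195 190 187 186 181 182 169  90  60  74  73  56 109 200 187 185 182 165 166 165
[... 2395 characters left out ...]
176 179 179 179]
146 [184 179 177 177 168 113  52  59  67  71  73  74  75  79  79  76  75  72  61 100 173 183 178 178 177 177 180]
147 [186 182 178 177 181 171 105  69  65  70  72  74  77  77  79  77  75  67  72 137 192 180 178 178 176 176 177]
148 [185 185 180 176 178 181 180 130  74  63  72  73  77  77  78  75  74  63  86 167 190 182 177 175 177 177 176]
149 [169 179 180 179 176 177 183 178 104  52  66  72  74  73  71  71  63  54  86 163 188 182 180 176 177 178 177]
150 [168 167 170 177 174 177 180 173  99  52  67  71  72  74  73  72  68  56  84 160 186 182 179 178 176 178 177]
151 [167 169 169 163 162 174 177 166  96  53  67  71  73  73  71  72  68  58  82 154 185 182 181 178 177 178 180]
```

Plug centre column 257.5 against bushing 257.3, with the tip about 27 mm above, so it is well centred. One small trim, settle, and hand in.

Request:
play_rows(commands=[{"x": 0,"y": 0.001,"z": -0.003,"wx": 0,"wy": 0,"wz": 0,"grip": 0.01},{"x": 0,"y": 0.001,"z": -0.006,"wx": 0,"wy": 0,"wz": 0,"grip": 0.01},{"x": 0,"y": 0.001,"z": -0.006,"wx": 0,"wy": 0,"wz": 0,"grip": 0.01},{"x": 0,"y": 0.001,"z": -0.006,"wx": 0,"wy": 0,"wz": 0,"grip": 0.01},{"x": 0,"y": 0.001,"z": -0.006,"wx": 0,"wy": 0,"wz": 0,"grip": 0.01}])

```text
time: 15.85
ee_pos: [576.2, 299.0, 224.6]
ee_rot: [-3.14, 0.003, -0.167]
wrist_force: [0.0, -0.4, -2.6]
gripper_width: 18.7
finger_force: 59.2
```

Request:
play_rows(commands=[{"x": 0,"y": 0,"z": 0,"wx": 0,"wy": 0,"wz": 0,"grip": 0.01},{"x": 0,"y": 0,"z": 0,"wx": 0,"wy": 0,"wz": 0,"grip": 0.01},{"x": 0,"y": 0,"z": 0,"wx": 0,"wy": 0,"wz": 0,"grip": 0.01},{"x": 0,"y": 0,"z": 0,"wx": 0,"wy": 0,"wz": 0,"grip": 0.01},{"x": 0,"y": 0,"z": 0,"wx": 0,"wy": 0,"wz": 0,"grip": 0.01}])

```text
time: 16.27
ee_pos: [576.2, 299.0, 224.7]
ee_rot: [-3.14, 0.003, -0.167]
wrist_force: [-1.2, 0.3, -3.2]
gripper_width: 18.4
finger_force: 59.2
```

```bash
python3 -c "
from bench import *
s=state();print(s['ee_pos'],s['finger_force'],abs(s['qvel']).max());print(job_done())"
```

```text
[576.24295446 299.02678892 224.67275534] 59.15692985057831 0.0011149424078750335
the job is handed in; nothing more can be done
None
```

I handed the job in at about 16 s without seeing a verdict: the bushing stands released on the post, and the flanged gauge is held upright over its bore, within about 2 mm of centre and about 20 mm above it by my camera estimates.

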